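# Tip the beads off the bangle board

## Task

Lift the near edge of the hinged sorting board (it has an upright wooden grip there) and keep it tilted until both red beads have rolled off the far edge into the catch bin, with the flat bangle staying on the board. Lower the board flat again, then pick the bangle off it and lay it flat in the empty square wooden tray (not the round bowl).

Things in the scene. Friction and masses are not known exactly. Their poses are not given: they have to be found in the camera images.
- sorter: Fixed sorting stand: hinged plywood board, 200 x 260 mm, and a catch bin beyond its far edge. Origin on the table under the hinge line, which is 70 mm up; x points from grip over board to bin, y along the hinge. Board spans x -203 to 0, far edge open, side rims and near lip 14 mm above its floor. Open bin: x 0 to 115, y -134 to 134, floor 6 mm up, walls 50 mm high, far wall 72.
- board (a joint): Board's hinge angle in rad: 0 lying level (its rest), growing to 0.5 as the near edge is lifted. Board weighs 0.5 kg, about 2 N at the grip, and falls back to 0 if let go. The beads leave their gutter above about 0.1; 0.3 clears them within about 2 s and the bangle does not slide at 0.35.
- board_grip (a point): Hold point on the upright wooden tab at the board's near edge: 14 mm thick (along the hinge), 36 mm long, top 18 mm above and foot (36 mm wide tongue) 28 mm below this point. It lies 235 mm from the hinge towards the stand's -x and 32 mm above it when level (102 mm above the table) and circles the hinge line as the board tilts; pinched along the hinge direction the tab pivots in the fingers.
- board_mid (a point): Middle of the board's floor (upper face), 100 mm from the hinge line and 4 mm above it, 74 mm above the table when level; x towards the bin, y along the hinge, turning with the board.
- bead1_center (a point): Glossy red ball, the first of two on the board, 26 mm in diameter, 12 g; the point is its centre. At the start it lies in the shallow gutter against the board's lip, on the -y side of the bangle. It rolls freely once the board is lifted.
- bead2_center (a point): Glossy red ball, the second of two on the board, 26 mm in diameter, 12 g; the point is its centre. At the start it lies in the shallow gutter against the board's lip, on the +y side of the bangle. It rolls freely once the board is lifted.
- bangle_center (a point): The flat red bangle lying on the board between the beads' paths: a ring 58 mm outside, 42 mm inside, 11 mm high, 18 g; the point is its centre, half-way up (5.5 mm above what it lies on). It can be gripped across its outside or by one side of the ring (8 mm wide). Like bangles lie on the table; this is the one on the board.
- tray: Empty square plywood tray fixed to the table at the left or right of the stand, 170 x 170 mm outside, 28 mm high, walls 6 mm, inner floor 5 to 6 mm up. Origin at the centre of its underside; x and y along its sides.
Things that resemble listed ones, but are neither listed nor needed, are in the scene too. What is shaped like the part that bears bangle_center but black or purple is not meant.

How it is judged:
On the way:
1. with the board still tilted (over 0.05 rad), both beads are in the catch bin and the bangle is still on the board (x of bead1_center in the frame of sorter between 0 and 0.118 m and y of bead1_center in the frame of sorter between -0.137 and 0.137 m and height (world z) of each of bead1_center, bead2_center below 0.05 m and x of bead2_center in the frame of sorter between 0 and 0.118 m and y of bead2_center in the frame of sorter between -0.137 and 0.137 m and x of bangle_center in the frame of board_mid between -0.11 and 0.11 m and y of bangle_center in the frame of board_mid between -0.13 and 0.13 m and z of bangle_center in the frame of board_mid between -0.005 and 0.025 m and value of joint board above 0.05 rad), for 0.1 s.
At the end, for the whole second after the job is handed in: Both beads are in the catch bin, the board is down (under 0.04 rad), and the bangle lies at rest flat (within 0.2 rad) in the square tray, its centre within 60 mm of the tray's middle along each side and under 22 mm above the table (x of bead1_center in the frame of sorter between 0 and 0.118 m and y of bead1_center in the frame of sorter between -0.137 and 0.137 m and height (world z) of each of bead1_center, bead2_center below 0.05 m and x of bead2_center in the frame of sorter between 0 and 0.118 m and y of bead2_center in the frame of sorter between -0.137 and 0.137 m and x of bangle_center in the frame of tray between -0.06 and 0.06 m and y of bangle_center in the frame of tray between -0.06 and 0.06 m and height (world z) of bangle_center below 0.022 m and angle between bangle_center's own z axis and vertical below 0.2 rad and value of joint board below 0.04 rad and linear speed of bangle below 0.02 m/s); the robot touches nothing.
It also fails if it takes over 61 s, if anything falls off the work surface, if the arm or the gripper's body presses on something with over 40 N, if the wrist force passes 120 N, or if a joint passes its speed limit or range.

## Robot

A 6-joint arm with a two-finger parallel gripper is mounted at the origin on the work surface. World frame = base frame: x ahead of the robot, y to its left, z up, the work surface at z = 0. Lengths are in m, angles in rad, forces in N, time in s.
With the tool pointing down it reaches from about 0.375 to 0.9 m from the base axis. Payload 3.1 kg.
Tool frame: the origin (TCP) lies midway between the tips of the shut fingers; the grasp point (between the pads) lies 19 mm behind it; z points along the fingers, y is the line along which they close (so a half turn about z gives the same grasp; the last joint's range is limited). The gripper opens to 87 mm and grips with 3 to 60 N. Pads are 19 mm wide; open, the fingers measure 117 mm over their backs; the gripper's body (75 mm by 190 mm) begins 51 mm behind the grasp point.
Start: joints at [1.103, 0.527, 1.433, -0, 1.181, -0.178], TCP at [0.178, 0.599, 0.223] pointing down, gripper open.
Joint ranges: [-3.08, 3.08], [-0.75, 2.2], [0.22, 2.44], [-1.43, 4.57], [0, 2.65], [-2.85, 2.85]. Speed limits (rad/s): [2.79, 2.79, 3.14, 3.14, 3.14, 3.14].

## Interface

Orientations are given as a rotation vector (axis times angle).
In Python, from rig import arm, imaging gives the robot as it stands.
- The arm moves only by the tool apply_moves, never from a script. Its argument "commands" is a list of rows, each a list of 2 entries, a list of its own where there are three numbers: the shift along the tool's x, y, z in units of 50 mm (1.0 is 50 mm), then the turn about the tool's z in degrees. A call has exactly 5 rows; each row is the pose to reach, as a shift and turn from the pose commanded when the call began, along the tool's axes at that moment; what a row does not reach only later rows make up. A row lasts 1/10 s, in which the tool goes at most 50 mm and 8.59 degrees, less where a joint would pass 70% of its speed; a pose out of reach is approached as far as the arm can. A call with a gripper value outside its range is refused whole. "jaw" is the finger opening in mm, from 0 to 87, set as the call begins (left out, the last holds). The fingers move at their own pace and stop on an object; the grip force is fixed at half the most. Time passes only in rows, so rows that repeat a pose let the fingers close, or fill a call up. It gives the time, the measured TCP pose, the force, the opening and the grip force at its end, in the units of the state.
- arm.observe(): the state, without advancing time (a new reading comes with each control period).
- imaging.read_camera(name): name is "scene" or "top" or "wrist"; returns a dict with "color" (400x640x3 uint8, red, green, blue), "fx", "fy", "cx", "cy" (pixels), "R" (3x3) and "t" (3): a world point X has camera coordinates R X + t. Camera axes: x right, y down, z forward; pixel columns grow to the right and rows downward; lengths in m; the calibration is good to about 2 mm. A picture is of the moment at which its call begins. There is no depth.
- arm.sign_off(): hands the job in; it is judged then, once.
Trained networks look in a picture, given as the dict that the camera call returned (one of the last four; its "shot" number tells which), for a name from the list of things; names that differ only in an ending like _2 or _b are one class to them, and where a whole thing is asked for, a point or a joint stands for the part that bears it (a point fixed in the world has none). Each returns a list of dicts, best first, with "p" (0 to 1); they miss things now and then, are a little off and sometimes report something else, mostly with a low value. They report only what shows in the picture. A call takes as long as a camera call. They do not tell look-alikes from the thing itself.
- imaging.spot_in(picture, name): "box" ([left, top, width, height] in pixels, round what is visible of it).
- imaging.landmark_of(picture, name): "xy" ([column, row] in pixels: a listed point, or the origin of a listed thing).
The state is a dict: "time": time; "joints": joint angles; "joint_velocities": joint speeds; "tau": joint torques, N m; "position": TCP position; "tool_rot": TCP orientation; "contact_force": force on the tool from outside, world axes, zero at the start; "wrist_torque": the same for the moment, N m; "finger_gap": finger opening in m; "finger_force": force on a finger pad.
Only numpy, scipy, OpenCV 4.12 (cv2) and the standard library are available. Lean on these libraries where they do the work, as an engineer would, in place of code of your own. Each camera call takes 0.05 s, during which the arm holds its last target. There are 200 camera calls.

## Working session

There is one attempt and no reset: what is moved stays moved. The work goes in short steps, Python scripts to look and compute and a tool call to move; the robot and the scene stay as the last step left them, time stands still between calls to the robot, and variables do not carry over. Pictures are saved under pics/ and viewed, at most 10 in all, crops included, and the job is handed in when it is done.

Besides the shell and the picture viewer there is one more tool, called after ">>>" in YAML: its name, and indented under it one key for each argument. apply_moves: Moves the arm, as the interface text tells. Its arguments: {"type":"object","properties":{"commands":{"type":"array","items":{"type":"array"}},"jaw":{"type":"number"}},"required":["commands"]}

```bash
mkdir -p pics
cat > h.py <<'E'
import numpy as np, cv2
from rig import arm, imaging
def ray(p,uv,z):
    R=np.array(p["R"]);t=np.array(p["t"])
    d=R.T@np.array([(uv[0]-p["cx"])/p["fx"],(uv[1]-p["cy"])/p["fy"],1]);c=-R.T@t
    return c+d*(z-c[2])/d[2]
def proj(p,X):
    c=np.array(p["R"])@np.array(X)+np.array(p["t"]);return [p["fx"]*c[0]/c[2]+p["cx"],p["fy"]*c[1]/c[2]+p["cy"]]
def save(p,n): cv2.imwrite(n,p["color"][:,:,::-1])
E
python3 - <<'E'
from h import *
np.set_printoptions(precision=4,suppress=True)
H=dict(sorter=0,board_grip=.102,board_mid=.074,bead1_center=.087,bead2_center=.087,bangle_center=.0795,tray=0)
ps=[]
for c in("scene","top"):
    p=imaging.read_camera(c);save(p,f"pics/{c}1.png");ps.append(p["color"])
    for n,z in H.items():
        for d in imaging.landmark_of(p,n)[:5]:
            print(c,n,round(d["p"],2),np.round(d["xy"],1),ray(p,d["xy"],z)[:2])
cv2.imwrite("pics/both.png",cv2.resize(np.vstack(ps)[:,:,::-1],(480,600)))
print(arm.observe())
E
```

```text
scene sorter 0.73 [388.6 242. ] [0.6707 0.0426]
scene board_grip 0.62 [298.1 178.8] [0.4437 0.0166]
scene board_mid 0.91 [349.9 205.7] [0.5788 0.0242]
scene board_mid 0.32 [389.7 241.2] [ 0.7081 -0.038 ]
scene bead1_center 0.64 [293.7 214.2] [ 0.5062 -0.0839]
scene bead2_center 0.43 [336.3 171.7] [0.4859 0.1136]
scene bangle_center 0.93 [268.5 269. ] [ 0.5644 -0.2371]
scene bangle_center 0.83 [314.4 296.7] [ 0.6727 -0.2468]
scene bangle_center 0.73 [344.8 209.4] [ 0.5809 -0.0008]
scene bangle_center 0.67 [263.  207.6] [ 0.4291 -0.093 ]
scene bangle_center 0.5 [236.6 229.9] [ 0.4358 -0.1835]
scene tray 0.88 [211.9 333.2] [ 0.5271 -0.3581]
top sorter 0.83 [302.1 153.3] [0.6779 0.0513]
top board_grip 0.58 [320.5 238.8] [0.4496 0.0092]
top board_mid 0.85 [312.3 183.9] [0.5839 0.0255]
top board_mid 0.22 [354.1 209.2] [ 0.5193 -0.0744]
top bead1_center 0.39 [355.4 210. ] [ 0.5161 -0.0762]
top bead2_center 0.67 [278.6 225.9] [0.4831 0.1079]
top bangle_center 0.71 [369.3 268. ] [ 0.3777 -0.105 ]
top bangle_center 0.63 [390.4 217.6] [ 0.4962 -0.1607]
top bangle_center 0.5 [321.9 185.3] [0.579  0.0022]
top bangle_center 0.49 [329.5 273.4] [ 0.3677 -0.01  ]
top bangle_center 0.46 [394.5 166.3] [ 0.6214 -0.1765]
top tray 0.61 [460.5 205.5] [ 0.5281 -0.3611]
{'time': 0.8, 'joints': array([ 1.1035,  0.5274,  1.4327,  0.    ,  1.1814, -0.1785]), 'joint_velocities': array([-0.0006, -0.0018, -0.0007, -0.001 , -0.0004,  0.0014]), 'tau': array([  0.    , -43.9953, -17.6979,   0.0635,   0.0505,  -0.    ]), 'position': array([0.178 , 0.5991, 0.2226]), 'tool_rot': array([0.4521, 3.1089, 0.0001]), 'contact_force': array([-0.7006,  0.1296, -1.1606]), 'wrist_torque': array([ 0.0279, -0.0216, -0.0072]), 'finger_force': 0.0, 'finger_gap': 0.08713271795207905}
```

Run:
```python
import cv2
i=cv2.imread("pics/top1.png")[110:300,230:510];cv2.imwrite("pics/top_crop.png",cv2.resize(i,None,fx=2.8,fy=2.8,interpolation=2))
```

```text
(no output)
```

View pics/scene1.png

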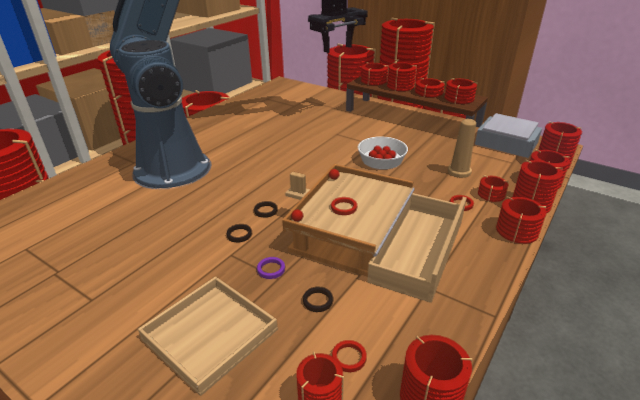

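View pics/top_crop.png

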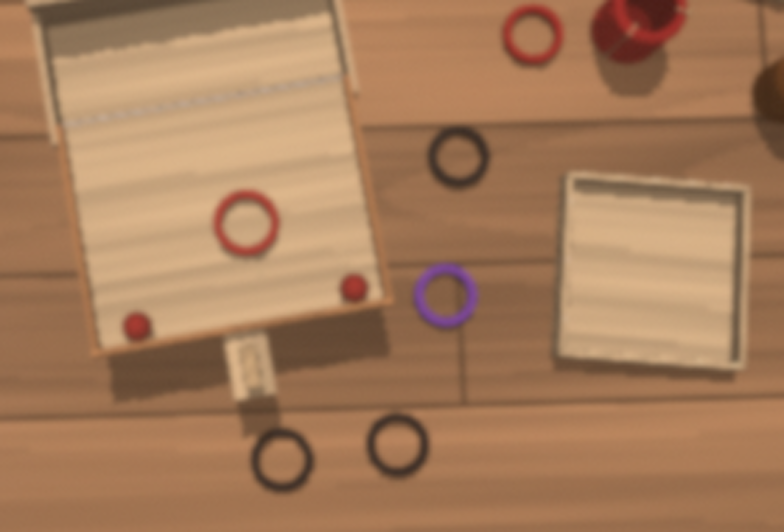

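The scene view shows the board bangle at (344,206), the tray at (208,332) and the grip at (297,184). Things that could be mistaken for the bangle:
- red rings on the table at (348,355) and (460,202)
- black rings at (265,209), (239,233) and (317,299)
- a purple ring at (271,268)

The bowl at (382,152) could be mistaken for the tray. In the close crop of the top view, the red ring on the board between the two beads is at crop (246,223), which is top (318,190). That is the right one.

```bash
cat >> h.py <<'E'
def reds(p,amin=15):
    h=cv2.cvtColor(p["color"],cv2.COLOR_RGB2HSV)
    m=(((h[...,0]<6)|(h[...,0]>172))&(h[...,1]>150)&(h[...,2]>70)).astype(np.uint8)
    o=[]
    for c in cv2.findContours(m,cv2.RETR_EXTERNAL,cv2.CHAIN_APPROX_NONE)[0]:
        M=cv2.moments(c)
        if M["m00"]>amin: o.append((M["m10"]/M["m00"],M["m01"]/M["m00"],M["m00"]))
    return o
E
python3 - <<'E'
from h import *
np.set_printoptions(precision=4,suppress=True)
p=imaging.read_camera("top")
for r in reds(p): 
    if 250<r[0]<420 and 130<r[1]<260: print("top",np.round(r,1),ray(p,r[:2],.08),ray(p,r[:2],.087))
q=imaging.read_camera("scene")
for r in reds(q):
    if 280<r[0]<370 and 160<r[1]<225: print("scene",np.round(r,1),ray(q,r[:2],.08),ray(q,r[:2],.087))
f=lambda x,y,z:ray(p,(230+x/2.8,110+y/2.8),z)
print("near corners",f(95,353,.088),f(390,300,.088))
print("tab",f(251,362,.115))
print("tray corners",[f(*a,.028)[:2] for a in((567,174),(748,185),(743,369),(556,360))])
E
```

```text
top [278.5 226.3  39.5] [0.4825 0.1089 0.08  ] [0.4821 0.1082 0.087 ]
top [356.  212.3  37.5] [ 0.5111 -0.0782  0.08  ] [ 0.5106 -0.0775  0.087 ]
top [317.5 189.3 346. ] [0.5694 0.0131 0.08  ] [0.5684 0.0131 0.087 ]
scene [296.8 215.   79.5] [ 0.5073 -0.0749  0.08  ] [ 0.5134 -0.0825  0.087 ]
scene [343.5 205.7 323. ] [0.5717 0.009  0.08  ] [0.5769 0.0003 0.087 ]
scene [333.7 173.4  62.5] [0.4788 0.1132 0.08  ] [0.4852 0.1032 0.087 ]
near corners [0.4599 0.1428 0.088 ] [ 0.4981 -0.1087  0.088 ]
tab [0.4483 0.0113 0.115 ]
tray corners [array([ 0.6137, -0.2841]), array([ 0.5992, -0.4508]), array([ 0.431 , -0.4337]), array([ 0.4438, -0.2644])]
```

>>> apply_moves:
  commands:
    - [[-0.5,-0.57,0],-5]
    - [[-1.1,-1.25,0],-10]
    - [[-1.7,-1.94,0],-15]
    - [[-2.3,-2.63,0],-20]
    - [[-2.9,-3.3,0],-25.2]
  jaw: 60

```text
time: 1.4
position: [0.2704, 0.3981, 0.2227]
tool_rot: [-0.244, 3.132, 0.0]
contact_force: [1.0, 0.3, 0.5]
finger_gap: 0.0617
finger_force: 0.0
```

```bash
cat >> h.py <<'E'
from scipy.spatial.transform import Rotation as Ro
def to(target,yaw=None,s=None):
    s=s or arm.observe();R=Ro.from_rotvec(s["tool_rot"]).as_matrix()
    d=R.T@(np.array(target)-s["position"])/.05
    y=np.degrees(np.arctan2(R[1,1],R[0,1]))
    print("t",round(float(s["time"]),2),"pos",np.round(s["position"],4),"yaw_y",round(y,2),"tilt",np.round(R[2],3),"shift",np.round(d,3),"turn",None if yaw is None else round(-(yaw-y),2))
E
python3 -c "
from h import *
to([.4474,.0122,.18],98.65)"
```

```text
t 1.4 pos [0.2704 0.3981 0.2227] yaw_y 98.91 tilt [-0.001  0.    -1.   ] shift [-2.303 -8.174  0.854] turn 0.26
```

>>> apply_moves:
  commands:
    - [[-0.25,-0.85,0],0]
    - [[-0.5,-1.7,0],0]
    - [[-0.75,-2.55,0],0]
    - [[-1.0,-3.4,0],0]
    - [[-1.2,-4.2,0],0]

```text
time: 1.9
position: [0.3619, 0.1994, 0.223]
tool_rot: [-0.237, 3.131, 0.0]
contact_force: [0.9, 0.1, 0.5]
finger_gap: 0.0601
finger_force: 0.0
```

>>> apply_moves:
  commands:
    - [[-0.25,-0.85,0.2],0]
    - [[-0.5,-1.7,0.4],0]
    - [[-0.75,-2.5,0.6],0]
    - [[-0.95,-3.3,0.8],0]
    - [[-1.1,-3.9,0.86],0]

```text
time: 2.4
position: [0.4454, 0.0142, 0.179]
tool_rot: [0.234, -3.133, 0.0]
contact_force: [0.1, 0.7, 0.6]
finger_gap: 0.0598
finger_force: 0.0
```

Run:
```python
from h import *
to([.4474,.0122,.18],98.65)
p=imaging.read_camera("wrist");save(p,"pics/w1.png")
for d in imaging.landmark_of(p,"board_grip"): print(d, ray(p,d["xy"],.102))
for d in imaging.spot_in(p,"board_grip"): print(d)
for r in reds(p): print(np.round(r,1),ray(p,r[:2],.08),ray(p,r[:2],.087))
```

```text
t 2.4 pos [0.4454 0.0142 0.179 ] yaw_y 98.55 tilt [ 0. -0. -1.] shift [-0.033 -0.045 -0.021] turn -0.1
{'xy': [314.2, 204.0], 'p': 0.81} [0.4465519  0.01265429 0.102     ]
{'box': [159.2, 159.2, 313.8, 200.4], 'p': 0.58}
[294.5 331.1 639. ] [0.58047968 0.01391841 0.08      ] [0.5746975  0.01360515 0.087     ]
[420.3 254.1 585.5] [0.48543238 0.11059384 0.08      ] [0.48220811 0.10767885 0.087     ]
[200.5 251.6 375.5] [ 0.51134333 -0.07654033  0.08      ] [ 0.50742174 -0.07441916  0.087     ]
[628.7 245.9 527.5] [0.45119648 0.2844564  0.08      ] [0.44889357 0.27686243 0.087     ]
```

View pics/w1.png

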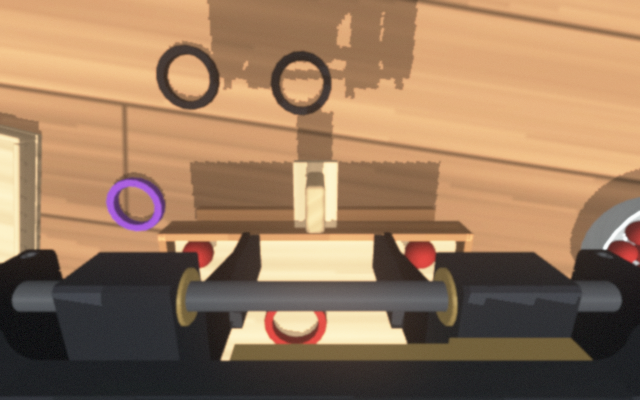

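The wrist picture shows the tab at (315,200), midway between the fingers, with the beads at (200,252) and (420,254). I'll descend and pinch it.

>>> apply_moves:
  commands:
    - [[-0.03,-0.04,0.4],0]
    - [[-0.03,-0.04,0.9],0]
    - [[-0.03,-0.04,1.4],0]
    - [[-0.03,-0.04,1.8],0]
    - [[-0.03,-0.04,1.9],0]

```text
time: 3.05
position: [0.4445, 0.0163, 0.0833]
tool_rot: [0.239, -3.128, -0.002]
contact_force: [-0.8, -0.2, 0.7]
finger_gap: 0.0597
finger_force: 0.0
```

>>> apply_moves:
  commands:
    - [[0,0,0],0]
    - [[0,0,0],0]
    - [[0,0,0],0]
    - [[0,0,0],0]
    - [[0,0,0],0]
  jaw: 0

```text
time: 3.55
position: [0.4468, 0.0147, 0.0852]
tool_rot: [-0.237, 3.131, -0.001]
contact_force: [-0.1, -0.8, 0.5]
finger_gap: 0.0281
finger_force: 0.0
```

>>> apply_moves:
  commands:
    - [[0,0,0],0]
    - [[0,0,0],0]
    - [[0,0,0],0]
    - [[0,0,0],0]
    - [[0,0,0],0]

```text
time: 4.05
position: [0.4467, 0.0133, 0.0848]
tool_rot: [-0.238, 3.132, -0.004]
contact_force: [-1.5, -7.8, 1.6]
finger_gap: 0.0135
finger_force: 30.0
```

Run:
```python
from h import *
to([.4474,.0122,.085],98.65)
print(arm.observe()["finger_force"])
# lift arc: shifts in tool x,-z relative to grasp
for th in(.04,.08,.12,.16,.2,.24,.28,.32):
    c,s=np.cos(th),np.sin(th);print(th,round(-(235*(1-c)+32*s)/50,3),round(-(235*s+32*(c-1))/50,3))
```

```text
t 4.05 pos [0.4467 0.0133 0.0848] yaw_y 98.7 tilt [-0.    -0.002 -1.   ] shift [-0.01  -0.023 -0.004] turn 0.05
30.000372596550733
0.04 -0.029 -0.187
0.08 -0.066 -0.374
0.12 -0.11 -0.558
0.16 -0.162 -0.741
0.2 -0.221 -0.921
0.24 -0.287 -1.099
0.28 -0.36 -1.274
0.32 -0.44 -1.446
```

>>> apply_moves:
  commands:
    - [[-0.01,-0.02,-0.07],0]
    - [[-0.02,-0.02,-0.14],0]
    - [[-0.04,-0.02,-0.23],0]
    - [[-0.05,-0.02,-0.3],0]
    - [[-0.066,-0.02,-0.374],0]

```text
time: 4.55
position: [0.4498, 0.0137, 0.1035]
tool_rot: [0.238, -3.132, 0.002]
contact_force: [0.4, -5.5, -4.6]
finger_gap: 0.0138
finger_force: 30.0
```

>>> apply_moves:
  commands:
    - [[-0.02,0,-0.09],0]
    - [[-0.045,0,-0.185],0]
    - [[-0.07,0,-0.28],0]
    - [[-0.095,0,-0.37],0]
    - [[-0.125,0,-0.46],0]

```text
time: 5.05
position: [0.4557, 0.0146, 0.1265]
tool_rot: [0.238, -3.132, 0.002]
contact_force: [1.1, -5.5, -4.5]
finger_gap: 0.014
finger_force: 30.0
```

>>> apply_moves:
  commands:
    - [[-0.05,0,-0.13],0]
    - [[-0.1,0,-0.27],0]
    - [[-0.15,0,-0.4],0]
    - [[-0.2,0,-0.52],0]
    - [[-0.24,0,-0.6],0]

```text
time: 5.55
position: [0.4674, 0.0164, 0.1566]
tool_rot: [0.238, -3.131, 0.002]
contact_force: [0.4, -6.2, -4.4]
finger_gap: 0.0133
finger_force: 30.0
```

Run:
```python
from h import *
to([.4474,.0122,.085],98.65)
for c in("top","scene"):
    p=imaging.read_camera(c);save(p,f"pics/{c}2.png")
    for r in reds(p): print(c,np.round(r,1))
```

```text
t 5.55 pos [0.4674 0.0164 0.1566] yaw_y 98.71 tilt [ 0.001 -0.001 -1.   ] shift [ 0.406 -0.02   1.432] turn 0.06
top [  1.7 385.8  80. ]
top [  16.6  330.6 1324.5]
top [626.2 309.2 961. ]
top [  18.1  283.3 1346.5]
top [ 623.6  264.2 1084.5]
top [168.8 242.1  27. ]
top [182.  240.4  26. ]
top [164.4 233.6  21.5]
top [175.1 232.6  27. ]
top [186.3 231.   26. ]
top [170.9 223.4  23.5]
top [181.3 222.5  24.5]
top [  20.5  237.7 1293.5]
top [ 620.2  219.5 1147. ]
top [316.8 183.5 342.5]
top [268.7 173.8  39.5]
top [  21.7  192.9 1306. ]
top [347.1 160.3  38.5]
top [ 619.3  176.8 1370. ]
top [215.4 127.7 311. ]
top [419.9 121.7 306. ]
top [575.1 117.5 539. ]
top [458.  115.5 676. ]
top [ 227.1   69.3 1127.5]
top [ 464.    64.  1111.5]
top [ 101.9   71.7 2711. ]
top [ 176.1   78.2 2046.5]
top [ 420.1   62.5 1372. ]
top [ 526.7   63.2 2462. ]
scene [ 328.9  370.7 2444. ]
scene [ 435.1  369.6 3621. ]
scene [365.  228.6  91. ]
scene [468.9 204.1  44.5]
scene [455.7 197.5  34.5]
scene [347.6 193.2 353. ]
scene [394.8 182.5  67. ]
scene [492.6 188.1 509. ]
scene [382.  152.6 200.5]
scene [  16.8  162.5 2039. ]
scene [ 538.6  183.2 4755.5]
scene [454.2 113.6  54. ]
scene [128.4 120.5 373. ]
scene [118.1 123.  100.5]
scene [416.1 105.1 103.5]
scene [383.9  97.9  25.5]
scene [201.6 100.4 574. ]
scene [358.1  92.1  17. ]
scene [  3.8  94.9 121. ]
scene [460.3  90.8 637.5]
scene [ 32.8  83.5 320.5]
scene [ 88.3  63.2 378.5]
scene [275.   57.1 453.5]
scene [ 389.8   59.5 5222.5]
scene [255.6  55.4 400. ]
scene [136.4   6.6 357. ]
```

Beads are rolling, with one at top (347,160) and the other at (269,174). I'll hold the tilt.

>>> apply_moves:
  commands:
    - [[0,0,0],0]
    - [[0,0,0],0]
    - [[0,0,0],0]
    - [[0,0,0],0]
    - [[0,0,0],0]

```text
time: 6.15
position: [0.4674, 0.0163, 0.1564]
tool_rot: [0.238, -3.132, 0.003]
contact_force: [0.7, -5.2, -2.6]
finger_gap: 0.014
finger_force: 30.0
```

>>> apply_moves:
  commands:
    - [[0,0,0],0]
    - [[0,0,0],0]
    - [[0,0,0],0]
    - [[0,0,0],0]
    - [[0,0,0],0]

```text
time: 6.65
position: [0.4673, 0.0163, 0.1564]
tool_rot: [0.238, -3.131, 0.003]
contact_force: [0.7, -5.0, -2.5]
finger_gap: 0.0139
finger_force: 30.0
```

>>> apply_moves:
  commands:
    - [[0,0,0],0]
    - [[0,0,0],0]
    - [[0,0,0],0]
    - [[0,0,0],0]
    - [[0,0,0],0]

```text
time: 7.15
position: [0.4674, 0.0163, 0.1564]
tool_rot: [0.238, -3.131, 0.002]
contact_force: [-0.0, -4.4, -3.3]
finger_gap: 0.014
finger_force: 30.0
```

Run:
```python
from h import *
p=imaging.read_camera("top");q=imaging.read_camera("scene")
for r in reds(p):
    if 240<r[0]<400 and r[1]>90: print(np.round(r,1),ray(p,r[:2],.019))
for r in reds(q):
    if 300<r[0]<470 and 150<r[1]<300: print(np.round(r,1),ray(q,r[:2],.019))
a=cv2.resize(p["color"][80:280,230:430],(400,400));b=cv2.resize(q["color"][120:320,270:470],(400,400))
cv2.imwrite("pics/tilt.png",np.hstack([a,b])[:,:,::-1])
```

```text
[316.7 183.6 338.5] [0.59288959 0.01461833 0.019     ]
[262.8 119.7  26. ] [0.76568413 0.15155262 0.019     ]
[333.6 107.7  24.5] [ 0.79395116 -0.03490812  0.019     ]
[426.7 275.5  34. ] [ 0.78999988 -0.03058175  0.019     ]
[447.2 224.7  40.5] [0.76234029 0.14984353 0.019     ]
[469. 204.  45.] [0.77542133 0.25833609 0.019     ]
[455.7 197.5  34.5] [0.73860084 0.26785198 0.019     ]
[347.4 193.3 360. ] [0.50528373 0.13665538 0.019     ]
[382.  152.5 201.5] [0.47556618 0.37818733 0.019     ]
```

View pics/tilt.png

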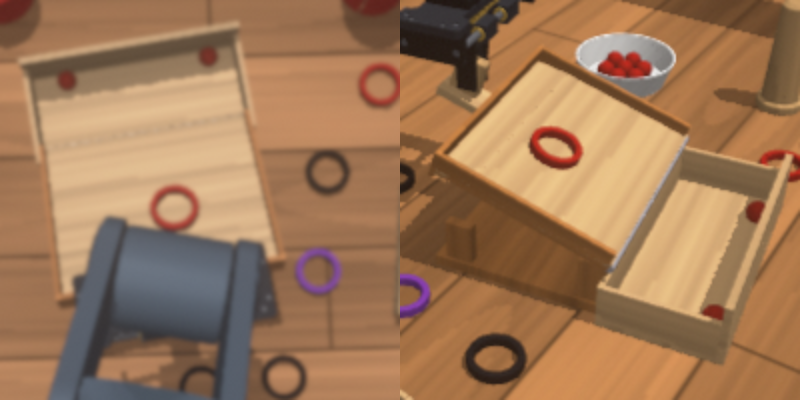

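The left half shows both beads in the bin against the far wall, at (66,80) and (208,56), and the bangle still on the board at (175,208). I'll lower the board along the same arc.

>>> apply_moves:
  commands:
    - [[0.04,0,0.08],0]
    - [[0.09,0,0.2],0]
    - [[0.14,0,0.33],0]
    - [[0.19,0,0.47],0]
    - [[0.24,0,0.6],0]

```text
time: 7.75
position: [0.4561, 0.0146, 0.1266]
tool_rot: [-0.238, 3.131, -0.002]
contact_force: [-0.2, -4.7, -1.2]
finger_gap: 0.0139
finger_force: 30.0
```

>>> apply_moves:
  commands:
    - [[0.03,0,0.09],0]
    - [[0.055,0,0.18],0]
    - [[0.08,0,0.275],0]
    - [[0.105,0,0.37],0]
    - [[0.125,0,0.46],0]

```text
time: 8.25
position: [0.4503, 0.0138, 0.1036]
tool_rot: [-0.237, 3.131, -0.002]
contact_force: [-0.8, -4.4, 0.1]
finger_gap: 0.0134
finger_force: 30.0
```

>>> apply_moves:
  commands:
    - [[0.016,0,0.08],0]
    - [[0.03,0,0.16],0]
    - [[0.045,0,0.24],0]
    - [[0.055,0,0.31],0]
    - [[0.065,0,0.365],0]

```text
time: 8.75
position: [0.4474, 0.0133, 0.0854]
tool_rot: [-0.237, 3.131, -0.002]
contact_force: [-0.5, -4.1, 14.5]
finger_gap: 0.014
finger_force: 30.0
```

>>> apply_moves:
  commands:
    - [[0,0,0],0]
    - [[0,0,0],0]
    - [[0,0,0],0]
    - [[0,0,0],0]
    - [[0,0,0],0]

```text
time: 9.25
position: [0.4474, 0.0133, 0.0854]
tool_rot: [-0.237, 3.131, -0.002]
contact_force: [0.1, -5.2, -0.2]
finger_gap: 0.0139
finger_force: 30.0
```

>>> apply_moves:
  commands:
    - [[0,0,0],0]
    - [[0,0,0],0]
    - [[0,0,0],0]
    - [[0,0,0],0]
    - [[0,0,0],0]
  jaw: 80

```text
time: 9.75
position: [0.4464, 0.0141, 0.085]
tool_rot: [0.237, -3.132, -0.0]
contact_force: [0.7, -0.1, -0.3]
finger_gap: 0.0461
finger_force: 0.0
```

>>> apply_moves:
  commands:
    - [[0,0,-0.2],0]
    - [[0,0,-0.6],0]
    - [[0,0,-1.1],0]
    - [[0,0,-1.6],0]
    - [[0,0,-2],0]

```text
time: 10.25
position: [0.4467, 0.0139, 0.187]
tool_rot: [-0.237, 3.131, -0.001]
contact_force: [0.7, 0.8, -0.6]
finger_gap: 0.0784
finger_force: 0.0
```

Run:
```python
from h import *
w=imaging.read_camera("wrist");q=imaging.read_camera("scene")
for n,p in(("w",w),("s",q)):
    for r in reds(p): 
        X=ray(p,r[:2],.0795)
        if abs(X[0]-.57)<.06 and abs(X[1])<.06: print(n,np.round(r,1),X)
to([.570,.0115,.15],98.65)
```

```text
w [295.5 328.8 633.5] [0.5863344  0.01483673 0.0795    ]
s [343.5 205.7 323. ] [0.57124199 0.00946298 0.0795    ]
t 10.35 pos [0.4484 0.0135 0.1879] yaw_y 98.66 tilt [-0.006 -0.002 -1.   ] shift [-2.393 -0.404  0.775] turn 0.01
```

>>> apply_moves:
  commands:
    - [[-0.5,-0.1,0],0]
    - [[-1.1,-0.2,0],0]
    - [[-1.7,-0.3,0],0]
    - [[-2.2,-0.4,0],0]
    - [[-2.4,-0.4,0.4],0]
  jaw: 84

```text
time: 10.85
position: [0.5729, 0.0113, 0.1665]
tool_rot: [-0.236, 3.125, -0.003]
contact_force: [-0.6, 0.3, -0.4]
finger_gap: 0.0841
finger_force: 0.0
```

Run:
```python
from h import *
w=imaging.read_camera("wrist");save(w,"pics/w3.png")
for r in reds(w): print(np.round(r,1),ray(w,r[:2],.0795))
for d in imaging.landmark_of(w,"bangle_center")[:3]: print(d,ray(w,d["xy"],.0795))
to([.570,.0115,.077],98.65)
```

```text
[247.7 353.6 212.5] [ 0.7307623  -0.02834863  0.0795    ]
[ 319.6  194.5 3912. ] [0.56978127 0.0131099  0.0795    ]
{'xy': [114.3, 209.2], 'p': 0.83} [ 0.60638476 -0.14491692  0.0795    ]
{'xy': [251.6, 358.2], 'p': 0.66} [ 0.73546854 -0.02435643  0.0795    ]
t 10.95 pos [0.5675 0.0124 0.1623] yaw_y 98.66 tilt [ 0.005  0.002 -1.   ] shift [-0.055 -0.027  1.706] turn 0.01
```

View pics/w3.png

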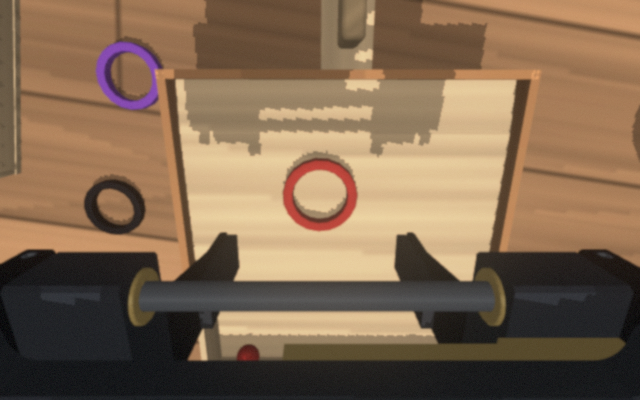

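The wrist picture shows the red bangle flat on the board at (320,194), centred between the fingers. I'll descend.

>>> apply_moves:
  commands:
    - [[0,0,0.5],0]
    - [[0,0,1.0],0]
    - [[0,0,1.4],0]
    - [[0,0,1.5],0]
    - [[0,0,1.5],0]

```text
time: 11.45
position: [0.5668, 0.0123, 0.0895]
tool_rot: [0.237, -3.13, -0.001]
contact_force: [0.2, 0.7, 0.6]
finger_gap: 0.0842
finger_force: 0.0
```

>>> apply_moves:
  commands:
    - [[0,0,0],0]
    - [[0,0,0],0]
    - [[0,0,0],0]
    - [[0,0,0],0]
    - [[0,0,0],0]

```text
time: 11.95
position: [0.5684, 0.0121, 0.0904]
tool_rot: [-0.237, 3.132, -0.0]
contact_force: [0.1, 0.5, -0.2]
finger_gap: 0.0841
finger_force: 0.0
```

```bash
python3 -c "
from h import *
to([.570,.0125,.0765],98.65)"
```

```text
t 11.95 pos [0.5684 0.0121 0.0904] yaw_y 98.65 tilt [-0.001 -0.    -1.   ] shift [-0.033  0.004  0.278] turn 0.0
```

>>> apply_moves:
  commands:
    - [[-0.03,0,0.1],0]
    - [[-0.03,0,0.2],0]
    - [[-0.03,0,0.26],0]
    - [[-0.03,0,0.26],0]
    - [[-0.03,0,0.26],0]

```text
time: 12.45
position: [0.5695, 0.0123, 0.0767]
tool_rot: [0.237, -3.132, -0.0]
contact_force: [0.6, 0.2, -0.1]
finger_gap: 0.0841
finger_force: 0.0
```

>>> apply_moves:
  commands:
    - [[0,0,0],0]
    - [[0,0,0],0]
    - [[0,0,0],0]
    - [[0,0,0],0]
    - [[0,0,0],0]
  jaw: 50

```text
time: 12.95
position: [0.5698, 0.0123, 0.0771]
tool_rot: [-0.237, 3.132, -0.0]
contact_force: [0.0, -0.2, -0.1]
finger_gap: 0.0564
finger_force: 30.0
```

>>> apply_moves:
  commands:
    - [[0,0,0],0]
    - [[0,0,0],0]
    - [[0,0,0],0]
    - [[0,0,0],0]
    - [[0,0,0],0]

```text
time: 13.45
position: [0.5698, 0.0123, 0.0771]
tool_rot: [-0.237, 3.132, -0.0]
contact_force: [0.1, -0.6, 1.3]
finger_gap: 0.0563
finger_force: 30.0
```

>>> apply_moves:
  commands:
    - [[0,0,-0.1],0]
    - [[0,0,-0.4],0]
    - [[0,0,-0.9],0]
    - [[0,0,-1.4],0]
    - [[0,0,-1.8],0]

```text
time: 13.95
position: [0.5699, 0.0123, 0.1685]
tool_rot: [-0.237, 3.132, -0.0]
contact_force: [-0.3, 0.3, -0.6]
finger_gap: 0.0563
finger_force: 30.0
```

```bash
python3 -c "
from h import *
to([.524,-.359,.165],85)"
```

```text
t 13.95 pos [0.5699 0.0123 0.1685] yaw_y 98.66 tilt [-0.001 -0.    -1.   ] shift [ 2.026 -7.203  0.07 ] turn 13.66
```

>>> apply_moves:
  commands:
    - [[0.1,-0.4,0],1]
    - [[0.3,-1.1,0],3]
    - [[0.55,-1.9,0],6]
    - [[0.8,-2.7,0],8]
    - [[1.0,-3.5,0],10]

```text
time: 14.45
position: [0.5459, -0.1695, 0.1672]
tool_rot: [-0.039, -3.141, -0.0]
contact_force: [0.2, 0.5, 0.5]
finger_gap: 0.0562
finger_force: 30.0
```

```bash
python3 -c "
from h import *
to([.524,-.359,.165],85)"
```

```text
t 14.45 pos [ 0.5459 -0.1695  0.1672] yaw_y 88.59 tilt [ 0.  0. -1.] shift [ 0.344 -3.8    0.044] turn 3.59
```

>>> apply_moves:
  commands:
    - [[0.1,-0.9,0],1]
    - [[0.2,-1.8,0],2]
    - [[0.25,-2.6,0],3]
    - [[0.3,-3.4,0],3.6]
    - [[0.34,-3.8,0],3.6]

```text
time: 14.95
position: [0.5247, -0.3615, 0.1672]
tool_rot: [0.14, 3.137, -0.003]
contact_force: [-0.3, 0.2, -0.2]
finger_gap: 0.0563
finger_force: 30.0
```

Run:
```python
from h import *
to([.524,-.359,.03],85)
w=imaging.read_camera("wrist");save(w,"pics/w4.png")
```

```text
t 14.95 pos [ 0.5247 -0.3615  0.1672] yaw_y 84.9 tilt [-0.001 -0.002 -1.   ] shift [0.022 0.054 2.744] turn -0.1
```

View pics/w4.png

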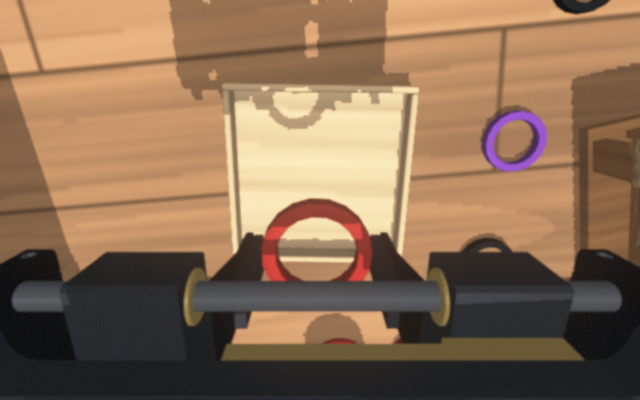

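The wrist picture shows the bangle held flat at (317,240), with the empty square tray below it. The tray's rim corners are near (222,86), (418,88), (402,262) and (235,262).

Run:
```python
from h import *
w=imaging.read_camera("wrist")
P=[ray(w,u,.028) for u in((222,86),(418,88),(402,262),(236,262))];print(np.round(P,3),np.mean(P,0))
to([.524,-.359,.03],85)
```

```text
[[ 0.434 -0.437  0.028]
 [ 0.45  -0.27   0.028]
 [ 0.616 -0.286  0.028]
 [ 0.601 -0.452  0.028]] [ 0.525185   -0.36115991  0.028     ]
t 15.05 pos [ 0.5247 -0.3606  0.167 ] yaw_y 84.86 tilt [-0.001 -0.001 -1.   ] shift [0.018 0.033 2.739] turn -0.14
```

>>> apply_moves:
  commands:
    - [[0,0,0.6],0]
    - [[0,0,1.4],0]
    - [[0,0,2.2],0]
    - [[0,0,2.7],0]
    - [[0,0,2.8],0]

```text
time: 15.55
position: [0.5232, -0.3534, 0.0236]
tool_rot: [-0.133, -3.132, -0.01]
contact_force: [-0.5, 0.5, -0.3]
finger_gap: 0.0563
finger_force: 30.0
```

>>> apply_moves:
  commands:
    - [[0,0,0.1],0]
    - [[0,0,0.2],0]
    - [[0,0,0.3],0]
    - [[0,0,0.32],0]
    - [[0,0,0.32],0]

```text
time: 16.05
position: [0.5253, -0.358, 0.0116]
tool_rot: [0.136, 3.138, -0.001]
contact_force: [-0.3, 0.1, 0.3]
finger_gap: 0.0562
finger_force: 30.0
```

>>> apply_moves:
  commands:
    - [[0,0,0],0]
    - [[0,0,0],0]
    - [[0,0,0],0]
    - [[0,0,0],0]
    - [[0,0,0],0]

```text
time: 16.55
position: [0.5251, -0.3578, 0.011]
tool_rot: [0.136, 3.139, -0.0]
contact_force: [-0.0, -0.3, 0.5]
finger_gap: 0.0565
finger_force: 30.0
```

>>> apply_moves:
  commands:
    - [[0,0,0.01],0]
    - [[0,0,0.02],0]
    - [[0,0,0.02],0]
    - [[0,0,0.02],0]
    - [[0,0,0.02],0]

```text
time: 17.05
position: [0.5251, -0.3578, 0.01]
tool_rot: [-0.136, -3.139, 0.0]
contact_force: [-0.2, 0.3, -0.1]
finger_gap: 0.0562
finger_force: 30.0
```

>>> apply_moves:
  commands:
    - [[0,0,0],0]
    - [[0,0,0],0]
    - [[0,0,0],0]
    - [[0,0,0],0]
    - [[0,0,0],0]
  jaw: 80

```text
time: 17.55
position: [0.5252, -0.3578, 0.01]
tool_rot: [0.136, 3.139, -0.0]
contact_force: [0.5, 0.0, -0.3]
finger_gap: 0.0788
finger_force: 0.0
```

>>> apply_moves:
  commands:
    - [[0,0,-0.2],0]
    - [[0,0,-0.6],0]
    - [[0,0,-1.2],0]
    - [[0,0,-1.8],0]
    - [[0,0,-2.4],0]

```text
time: 18.05
position: [0.5251, -0.3577, 0.1318]
tool_rot: [0.136, 3.138, -0.0]
contact_force: [0.2, 0.4, -0.1]
finger_gap: 0.0799
finger_force: 0.0
```

>>> apply_moves:
  commands:
    - [[-0.1,0,-0.5],0]
    - [[-0.4,0,-1],0]
    - [[-0.8,0,-1],0]
    - [[-1,0,-1],0]
    - [[-1,0,-1],0]

```text
time: 18.55
position: [0.5757, -0.3617, 0.1799]
tool_rot: [0.134, 3.139, -0.0]
contact_force: [-1.4, 0.3, -1.0]
finger_gap: 0.0803
finger_force: 0.0
```

Run:
```python
from h import *
w=imaging.read_camera("wrist");q=imaging.read_camera("scene");t=imaging.read_camera("top")
for r in reds(q):
    if 130<r[0]<470 and 180<r[1]<390: print("s",np.round(r,1),ray(q,r[:2],.0115),ray(q,r[:2],.019))
for r in reds(w): print("w",np.round(r,1),ray(w,r[:2],.0115))
o=arm.observe();print(o["time"],o["position"])
a=cv2.resize(q["color"][120:400,120:480],(514,400));b=cv2.resize(w["color"],(640,400))[:,180:460]
cv2.imwrite("pics/end.png",np.hstack([a,b])[:,:,::-1])
```

```text
s [ 329.   370.7 2447. ] [ 0.74566254 -0.31273524  0.0115    ] [ 0.74854842 -0.31712812  0.019     ]
s [ 435.1  369.6 3621. ] [ 0.88521094 -0.21657543  0.0115    ] [ 0.88641294 -0.22212863  0.019     ]
s [209.9 329.4 679. ] [ 0.52634512 -0.35991473  0.0115    ] [ 0.53187739 -0.36373831  0.019     ]
s [426.7 275.5  34. ] [ 0.78762029 -0.02268901  0.0115    ] [ 0.78999988 -0.03058175  0.019     ]
s [447.1 225.1  44.5] [0.75985402 0.15848501 0.0115    ] [0.76256865 0.14840613 0.019     ]
s [469.  204.1  45.5] [0.77300695 0.26912707 0.0115    ] [0.77556287 0.25771313 0.019     ]
s [455.7 197.5  34.5] [0.73559347 0.27938977 0.0115    ] [0.73860084 0.26785198 0.019     ]
w [403.3 326.4 272.5] [ 0.76765709 -0.27537265  0.0115    ]
w [361.8 327.6 116. ] [ 0.76533119 -0.32400446  0.0115    ]
w [ 331.5  328.  1433.5] [ 0.76281144 -0.35954962  0.0115    ]
w [ 316.1  122.7 2604.5] [ 0.52504592 -0.35750508  0.0115    ]
18.7 [ 0.57365119 -0.36132836  0.17891999]
```

View pics/end.png

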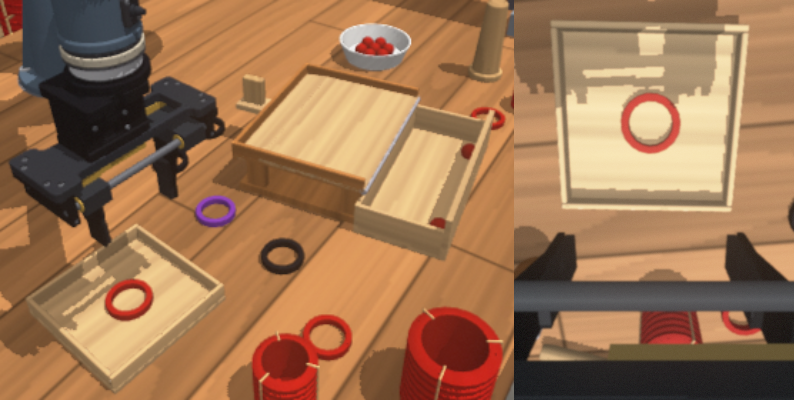

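The last picture shows the bangle flat in the middle of the tray at (129,299), the board level, and both beads in the bin at (468,150) and (438,223). The gripper is touching nothing, so I'm handing the job in.

```bash
python3 -c "
from rig import arm
print(arm.sign_off())"
```

```text
the job is handed in; nothing more can be done
None
```

I handed the job in at about 19 s of the 61 s: both beads are in the catch bin, the board is level again, and the bangle lies flat in the middle of the square tray; sign-off returned no verdict.

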